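# Lock the spool winder at its tall mark

### The arm

A 6-joint arm with a two-finger parallel gripper is mounted at the origin on the work surface. World frame = base frame: x ahead of the robot, y to its left, z up, the work surface at z = 0. Lengths are in m, angles in rad, forces in N, time in s.
With the tool pointing down it reaches from about 0.35 to 0.775 m from the base axis. Payload 5.5 kg.
Tool frame: the origin (TCP) lies at the very end of the fingers, on their centre line; the grasp point (between the pads) lies 19 mm behind it; x points along the fingers, y is the direction in which the jaws open and shut, and the axes are right-handed (so a half turn about x gives the same grasp; the last joint's range is limited). The gripper opens to 85 mm and grips with 20 to 120 N. Pads are 22 mm wide; open, the fingers measure 114 mm over their backs; the gripper's body (76 mm by 85 mm) begins 54 mm behind the grasp point. The pads swing forward as they close: fully open they stand 13 mm farther back than shut.
Start: joints at [0.977, 0.313, 0.046, 1.304, 0, 1.431], TCP at [0.252, 0.517, 0.231] pointing down, gripper open.
Joint ranges: [-2.76, 2.76], [-0.86, 1.69], [-1.03, 1.26], [-2.2, 2.34], [-1.47, 1.5], [-3.14, 3.14]. Speed limits (rad/s): [2.57, 2.57, 3.14, 3.14, 3.14, 3.14].

### API

Orientations are given as a unit quaternion [w, x, y, z].
In Python, from workcell import env gives the robot as it stands.
- The arm moves only by the tool servo_tool, never from a script. Its argument "increments" is a list of rows, each an object with "offset": the shift along the tool's x, y, z in cm, a list of three; "yaw": the turn about the tool's x in degrees. In form: [{"offset": [x, y, z], "yaw": yaw}, ...]. A call has exactly 8 rows; each row is the pose to reach, as a shift and turn from the pose commanded when the call began, along the tool's axes at that moment; what a row does not reach only later rows make up. A row lasts 1/10 s, in which the tool goes at most 50 mm and 8.59 degrees, less where a joint would pass 70% of its speed; a pose out of reach is approached as far as the arm can. A call with a gripper value outside its range is refused whole. "claw" is the opening, from 0 (shut) to 1 (fully open), set as the call begins (left out, the last holds). The fingers move at their own pace and stop on an object; "force" is the grip in N (left out, the last holds). Time passes only in rows, so rows that repeat a pose let the fingers close, or fill a call up. It gives the time, the measured TCP pose, the force and the opening at its end, in the units of the state.
- env.get_state(): the state, without advancing time (a new reading comes with each control period).
- env.read_camera(name): name is "scene" or "top" or "wrist"; returns (picture, depth): 480x640x3 uint8, red, green, blue; 480x640 float32, m along the optical axis (not along the pixel's ray), 0 where there is no reading.
- env.camera_model(name): a dict with "vertical_fov" (degrees; the focal length in pixels is half the picture's height over the tangent of half this angle, whatever the lens; pixels are square), "cx", "cy" (the principal point, pixels), "D" ([k1, k2, p1, p2, k3] as OpenCV has them; the pictures are not rectified), "world_from_camera" (4x4, takes a point from camera to world coordinates). Camera axes: x right, y up, looking along -z (the intrinsics and any distortion apply to the point x, -y, -z); pixel columns grow to the right and rows downward; lengths in m; the calibration is good to about 2 mm. A picture is of the moment at which its call begins: read the wrist's pose just before it. camera_model takes no time and is no camera call; for the wrist camera it gives the pose at the moment of the call.
- env.hand_in(): hands the job in, once; it reports no verdict.
The state is a dict: "clock": time; "joint_pos": joint angles; "qvel": joint speeds; "tau": joint torques, N m; "tcp_pos": TCP position; "orientation": TCP orientation; "wrist_force": force on the tool from outside, world axes, zero at the start; "ft_torque": the same for the moment, N m; "finger_gap": finger opening in m.
Only numpy, scipy, OpenCV 4.12 (cv2) and the standard library are available. Lean on these libraries where they do the work, as an engineer would, in place of code of your own. Each camera call takes 0.05 s, during which the arm holds its last target.

### The job

Lock the bench spool winder at its tall mark: take the locking pin out of its wooden stand, put it in the hole of the handwheel and turn the wheel until the pointer on its far rim stands at the tall mark on the rear edge of the plate (not at a short one), where the pin drops through into the plate until its shoulder is down on the wheel. Feel for the hole with a light touch, never forcing the pin, leave the other things on the bench where they are, and let go of the pin.

Things in the scene. Friction and masses are not known exactly. Their poses are not given: they have to be found in the camera images.
- winder: Bench spool winder, fixed; origin on the bench under the handwheel's upright axis; x points to its rear (marked side, away from the robot), y left, z up. A base 20 mm high carries a square aluminium index plate (top 44 mm above the bench) and over it the handwheel. A gear housing 90 mm high and a spool on a spindle (110 mm high) stand at its right, 137 to 310 mm from the axis.
- plate_top (a point): Point on the wheel's axis level with the index plate's top. On the plate's rear edge, 108-133 mm from here, stands a tall black mark (14 mm high), and a short one (4 mm) 0.75 rad to either side. Straight across the axis from each mark the plate has a 15 mm wide, 24 mm deep locking hole, slightly chamfered, its centre 58 mm from here.
- plate_rear (a point): Point on the winder's x axis, 120 mm behind the wheel's axis, 44 mm above the bench. The index plate is clamped turned by up to 0.2 rad either way about the axis, so the tall mark lies within 0.2 rad of here. The turn is not reported: see it from the marks, or feel for the hole with the pin pressed lightly on the plate and moved along the arc, the wheel coming with it.
- wheel (a joint): Turn of the handwheel, rad, counter-clockwise from above positive, -1.6 to 1.6. At 0 the pointer points along the winder's +x (rear) and the wheel's hole lies on the -x (near) side. Starts at -1.35 to -0.95. Friction about 0.15 N m (3 N at the hole); stays where left. Wheel 186 mm across, top of its round rim 59 mm above the bench, hub 40 mm across and 60 mm high.
- wheel_hole (a point): Middle of the mouth of the hole in the handwheel's flat steel lug, 58 mm above the bench, 58 mm from the axis, across from the pointer. The lug is 12 mm thick and runs 2 mm above the index plate; the hole is 15 mm wide, chamfered 2 mm, right through.
- pointer (a point): Tip of the small steel pointer on the far rim of the handwheel, 106 mm from the axis, 54 mm above the bench.
- pin_grip (a point): Centre of the round grip (24 mm across, 50 mm long) of the loose steel locking pin; z up along it. The shoulder is 25 mm below, the shaft's end 57 mm below: shaft 12 mm thick, 32 mm long, foot tapered over 3 mm. About 150 g. Starts upright in its stand, this point 65 mm above the bench. Fully home in the wheel it is 83 mm above the bench; resting on the plate, not in a hole, 101 mm.
- pin_stand: Fixed wooden block, 70 x 70 x 40 mm, with a 15 mm hole in the middle of its top that holds the pin at the start; origin under its centre.
- spool_a: a bare steel spool, 60 mm across, 50 mm tall, standing; bystander, origin under its centre
- spool_b: another such steel spool; bystander
- goblet: brass goblet, 80 mm across, 120 mm tall; bystander, origin under its foot
- tape: cardboard tape ring, 100 mm across, 48 mm tall, lying flat; bystander
- driver: screwdriver lying on the bench; bystander
- bolt: short dark bolt standing on its head, 20 mm across, 50 mm tall; bystander (not the locking pin)
- bowl: copper bowl, 110 mm across, 50 mm tall; bystander

How it is judged:
On the way:
1. the pin is out of its stand (z of pin_grip in the frame of pin_stand above 0.102 m), for 0.1 s.
At the end, for the whole second after the job is handed in: The pin stands upright (within 0.12 rad) in the wheel's hole (within 6 mm of its centre), its shoulder down on the wheel to within 4 mm, so that its shaft is in the plate's locking hole of the tall mark (the wheel between -0.3 and 0.3 rad), at rest and released (z of pin_grip in the frame of winder below 0.087 m and horizontal distance between pin_grip and wheel_hole below 0.006 m and angle between pin_grip's own z axis and vertical below 0.12 rad and value of joint wheel between -0.3 and 0.3 rad and linear speed of pin below 0.02 m/s); the robot touches nothing.
It fails at once if the pin is forced: more than 45 N between the pin and the winder (contact force between pin and winder above 45 N).
It fails at once if a bystander is moved more than 30 mm (distance of any of spool_a, spool_b, goblet, tape, driver, bolt, bowl from where it was at the start of the episode above 0.03 m).
It also fails if it takes over 61 s, if anything falls off the work surface, if the arm or the gripper's body presses on something with over 40 N, if the wrist force passes 120 N, or if a joint passes its speed limit or range.

## Working session

There is one attempt and no reset: what is moved stays moved. The work goes in short steps, Python scripts to look and compute and a tool call to move; the robot and the scene stay as the last step left them, time stands still between calls to the robot, and variables do not carry over. Pictures are saved under pics/ and viewed, and the job is handed in when it is done.

Besides the shell and the picture viewer there is one more tool, called after "Request:" as name([rows], argument=value, ...), one row to a line, values as JSON. servo_tool: Moves the arm, as the interface text tells. Its arguments: {"type":"object","properties":{"increments":{"type":"array","items":{"type":"object","properties":{"offset":{"type":"array","items":{"type":"number"}},"yaw":{"type":"number"}}}},"claw":{"type":"number"},"force":{"type":"number"}},"required":["increments"]}

```bash
mkdir -p pics; ls
python3 - <<'E'
from workcell import env
import cv2,numpy as np
s=env.get_state();print(s)
for n in["scene","top"]:
    p,d=env.read_camera(n);cv2.imwrite(f"pics/{n}0.png",p[:,:,::-1]);np.save(f"{n}0.npy",d)
    print(n,env.camera_model(n))
E
```

```text
pics
{'clock': 0.0, 'joint_pos': array([ 9.77386406e-01,  3.13992739e-01,  4.50051600e-02,  1.30359073e+00,
       -1.10380362e-05,  1.43122156e+00]), 'qvel': array([-0.0004982 , -0.00143936, -0.0003407 , -0.00119168,  0.0004215 ,
        0.00027634]), 'tau': array([ 2.61300222e-03, -4.80618489e+01,  2.98539913e+01,  1.92593696e-02,
       -1.56851875e-04, -2.09593486e-05]), 'tcp_pos': array([0.25180836, 0.51638071, 0.23042393]), 'orientation': array([ 0.68875734,  0.15849183,  0.68920159, -0.159671  ]), 'wrist_force': array([-0.91000144, -0.26523721,  1.1591738 ]), 'ft_torque': array([-0.02047736,  0.01122937,  0.00412787]), 'finger_gap': 0.0855683391148434}
scene {'vertical_fov': 56.68616997648993, 'cx': 322.9429177326024, 'cy': 252.76087322133313, 'D': array([-0.02150052,  0.        ,  0.        ,  0.        ,  0.        ]), 'world_from_camera': array([[ 0.09404832, -0.50280439,  0.85926868,  1.37018683],
       [ 0.99528525,  0.06804036, -0.06912147, -0.10054343],
       [-0.02371037,  0.8617182 ,  0.50683287,  0.60275316],
       [ 0.        ,  0.        ,  0.        ,  1.        ]])}
top {'vertical_fov': 51.19669936263659, 'cx': 321.05892647547614, 'cy': 235.5573403563767, 'D': array([-0.07767518,  0.        ,  0.        ,  0.        ,  0.        ]), 'world_from_camera': array([[ 0.02959894,  0.99686122, -0.07342754,  0.40757284],
       [-0.9995232 ,  0.02887176, -0.01094541, -0.05293875],
       [-0.00879107,  0.0737165 ,  0.99724049,  1.15372459],
       [ 0.        ,  0.        ,  0.        ,  1.        ]])}
```

View pics/scene0.png

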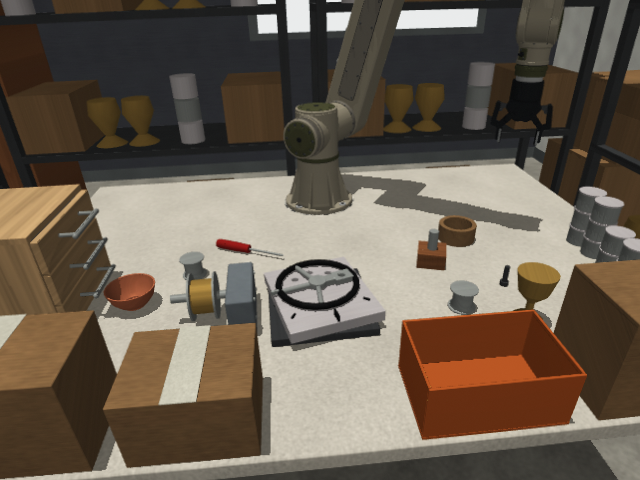

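View pics/top0.png

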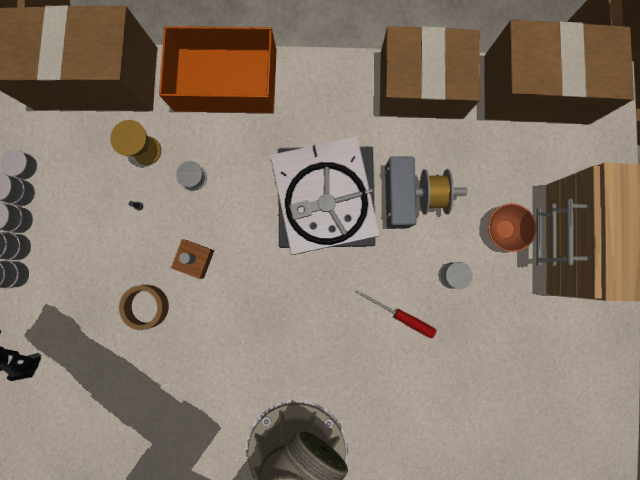

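The top view shows the wheel hub at about (326,203), the lug hole at (301,210), the tall mark at about (315,152), and the pin in its stand at about (186,258). Next I'll zoom in and measure.

```bash
cat > h.py <<'E'
import numpy as np,cv2
from workcell import env
def ray(n,uv,m=None):
    m=m or env.camera_model(n); f=240/np.tan(np.radians(m["vertical_fov"])/2)
    K=np.array([[f,0,m["cx"]],[0,f,m["cy"]],[0,0,1]])
    q=cv2.undistortPoints(np.array([[uv]],float),K,m["D"])[0,0]
    T=m["world_from_camera"]; return T[:3,3],T[:3,:3]@np.array([q[0],-q[1],-1])
def onz(n,uv,z,m=None):
    o,d=ray(n,uv,m); return o+d*(z-o[2])/d[2]
def proj(n,P,m=None):
    m=m or env.camera_model(n); f=240/np.tan(np.radians(m["vertical_fov"])/2)
    K=np.array([[f,0,m["cx"]],[0,f,m["cy"]],[0,0,1]])
    T=m["world_from_camera"]; c=T[:3,:3].T@(np.array(P)-T[:3,3]); c=c*[1,-1,-1]
    return cv2.projectPoints(c[None],np.zeros(3),np.zeros(3),K,m["D"])[0][0,0]
E
python3 - <<'E'
import cv2
a=cv2.imread("pics/top0.png")
cv2.imwrite("pics/topw.png",cv2.resize(a[130:260,260:400],None,fx=5,fy=4.6,interpolation=cv2.INTER_CUBIC)[:598])
cv2.imwrite("pics/topp.png",cv2.resize(a[230:290,160:230],None,fx=8,fy=8,interpolation=cv2.INTER_CUBIC))
b=cv2.imread("pics/scene0.png")
cv2.imwrite("pics/scw.png",cv2.resize(b[240:350,250:400],None,fx=5,fy=5,interpolation=cv2.INTER_CUBIC))
E
```

```text
(no output)
```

View pics/topw.png

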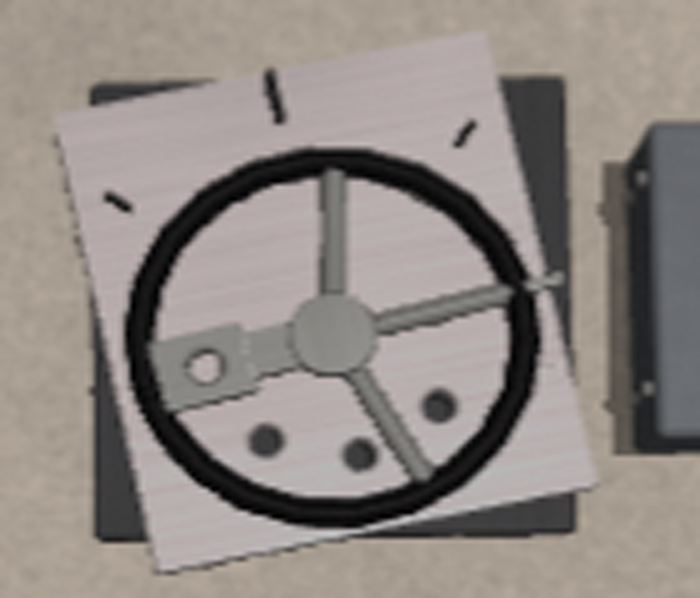

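View pics/topp.png

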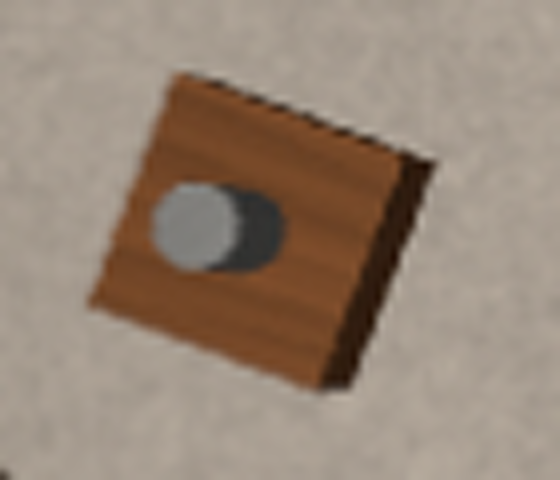

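View pics/scw.png

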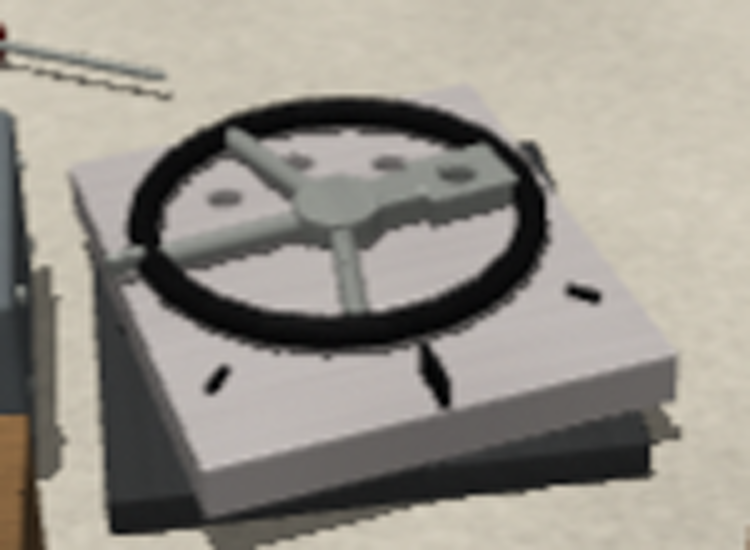

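Run:
```python
from h import *
from scipy.optimize import least_squares
Z=lambda x,y:(260+(x+.5)/5-.5,130+(y+.5)/4.6-.5)
P=lambda x,y:(160+(x+.5)/8-.5,230+(y+.5)/8-.5)
S=lambda x,y:(250+(x+.5)/5-.5,240+(y+.5)/5-.5)
hub=onz("top",Z(333,335),.060);print("hub",hub, "scene",onz("scene",S(341,200),.060))
lug=onz("top",Z(206,366),.058);print("lug",lug,"scene",onz("scene",S(457,174),.058))
ptr=onz("top",Z(562,279),.054);print("ptr",ptr)
for n,p in[("hL",(266,440)),("hM",(360,455)),("hR",(439,406))]:
    q=onz("top",Z(*p),.044);print(n,q,np.hypot(*(q-hub)[:2]),np.degrees(np.arctan2(*(q-hub)[1::-1])))
for n,p in[("hR",(225,198)),("hL",(389,163)),("hM",(299,161))]:
    print("scene",n,onz("scene",S(*p),.044))
for n,p in[("lug",lug),("ptr",ptr)]: print(n,np.hypot(*(p-hub)[:2]),np.degrees(np.arctan2(*(p-hub)[1::-1])))
for n,p in[("ml",(118,202)),("mr",(466,133)),("mTin",(280,121)),("mTout",(272,72))]:
    q=onz("top",Z(*p),.048 if n[1]!='T' else .058);print(n,q,np.hypot(*(q-hub)[:2]),np.degrees(np.arctan2(*(q-hub)[1::-1])))
print("pin top",onz("top",P(196,226),.090))
print("pin scene"); 
b=[onz("top",Z(*c),.02) for c in [(92,90),(565,80),(575,530),(97,538)]]
for q in b:print(q)
a=cv2.imread("pics/scene0.png")
cv2.imwrite("pics/scp.png",cv2.resize(a[220:280,400:480],None,fx=8,fy=8,interpolation=cv2.INTER_CUBIC))
for z in[.09,.04]:print(proj("scene",list(onz("top",P(196,226),.090)[:2])+[z]))
c=[onz("top",P(*c),.04) for c in [(182,75),(402,155),(320,390),(88,302)]];print(np.mean(c,0))
```

```text
hub [ 0.56148979 -0.05008026  0.06      ] scene [ 0.56362995 -0.04854497  0.06      ]
lug [0.54522681 0.00543541 0.058     ] scene [0.5466829  0.00470769 0.058     ]
ptr [ 0.59248502 -0.15079911  0.054     ]
hL [ 0.51171443 -0.02170821  0.044     ] 0.05729362465072469 150.3167788492335
hM [ 0.5056396  -0.06372207  0.044     ] 0.057492108525990786 -166.2738549705146
hR [ 0.5304585 -0.0982242  0.044    ] 0.057278094945352694 -122.80389668202747
scene hR [ 0.5314828  -0.09887166  0.044     ]
scene hL [ 0.51228441 -0.02246319  0.044     ]
scene hM [ 0.50516531 -0.0635878   0.044     ]
lug 0.05784871286116469 106.32762519501149
ptr 0.10538022554565057 -72.89476799762555
ml [0.62574952 0.04805375 0.048     ] 0.11730130352742378 56.782572526618694
mr [ 0.66419001 -0.106825    0.048     ] 0.11733414577993244 -28.92187940633781
mTin [ 0.66544084 -0.02351844  0.058     ] 0.10729096821130188 14.33364749719359
mTout [ 0.68952653 -0.0192103   0.058     ] 0.13170558659688836 13.55543471157724
pin top [0.42966451 0.25042644 0.09      ]
pin scene
[0.68793665 0.06472955 0.02      ]
[ 0.69907713 -0.15319152  0.02      ]
[ 0.47350952 -0.16240882  0.02      ]
[0.46325641 0.05414659 0.02      ]
[433.99586119 230.41747391]
[431.96014015 248.05187357]
[0.42996427 0.24997023 0.04      ]
```

View pics/scp.png

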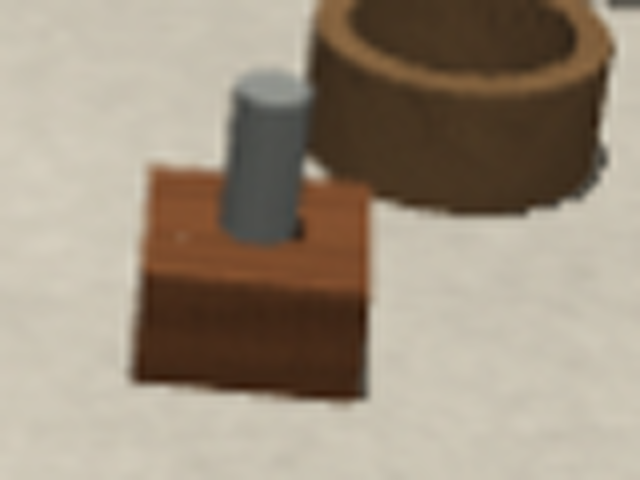

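```bash
cat >> h.py <<'E'
from scipy.spatial.transform import Rotation
def R(s): 
    q=s["orientation"]; return Rotation.from_quat([q[1],q[2],q[3],q[0]]).as_matrix()
def go(P):
    s=env.get_state(); print("tcp",s["tcp_pos"].round(4),"F",s["wrist_force"].round(1),"gap",round(s["finger_gap"],4),"t",s["clock"],"j",s["joint_pos"].round(2))
    for p in P: print(p, "->cm",(R(s).T@(np.array(p)-s["tcp_pos"])*100).round(2))
E
python3 - <<'E'
from h import *
s=env.get_state();print(R(s).round(4));go([[.4297,.250,.12]])
E
```

```text
[[-9.000e-04  4.384e-01  8.988e-01]
 [-1.400e-03  8.988e-01 -4.384e-01]
 [-1.000e+00 -1.700e-03 -2.000e-04]]
tcp [0.2518 0.5164 0.2305] F [ 0.8 -0.3 -0.4] gap 0.0854 t 0.1 j [ 0.98  0.31  0.05  1.3  -0.    1.43]
[0.4297, 0.25, 0.12] ->cm [ 11.07 -16.13  27.67]
```

Request:
servo_tool([
  {"offset": [0,-2,3.4]},
  {"offset": [1,-4.5,7.7]},
  {"offset": [2,-7,12]},
  {"offset": [4,-9.5,16.3]},
  {"offset": [6,-12,20.6]},
  {"offset": [8,-14,24]},
  {"offset": [10,-16.1,27.7]},
  {"offset": [10,-16.1,27.7]},
], claw=1, force=40)

```text
invalid input
```

Run:
```python
from h import *
p,d=env.read_camera("wrist");cv2.imwrite("pics/w1.png",p[:,:,::-1])
go([[.4297,.250,.051]])
```

```text
tcp [0.2519 0.5165 0.2306] F [-0.3 -0.1  0.3] gap 0.0855 t 0.15 j [0.98 0.31 0.05 1.3  0.   1.43]
[0.4297, 0.25, 0.051] ->cm [ 17.98 -16.13  27.67]
```

View pics/w1.png

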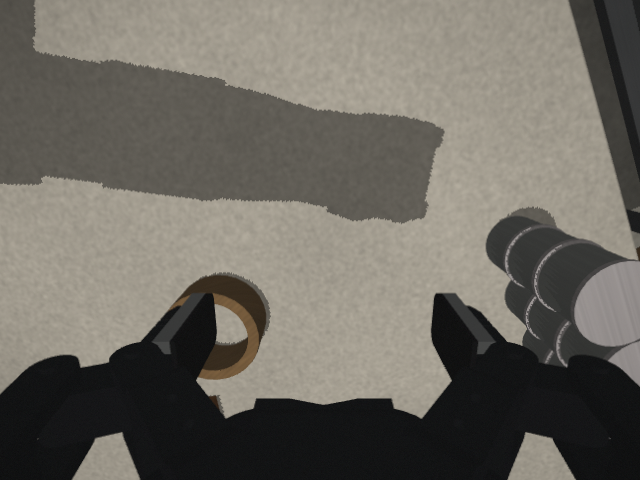

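The wrist view shows the tape at about (225,325) and the cans at the right. The call was refused because the rows had no yaw, so I'm resending it with yaw in every row.

Request:
servo_tool([
  {"offset": [0,-2,3.4],"yaw": 0},
  {"offset": [1,-4.5,7.7],"yaw": 0},
  {"offset": [2,-7,12],"yaw": 0},
  {"offset": [4,-9.5,16.3],"yaw": 0},
  {"offset": [6,-12,20.6],"yaw": 0},
  {"offset": [8,-14,24],"yaw": 0},
  {"offset": [10,-16.1,27.7],"yaw": 0},
  {"offset": [10,-16.1,27.7],"yaw": 0},
], claw=1, force=40)

```text
clock: 0.95
tcp_pos: [0.4313, 0.246, 0.1284]
orientation: [0.687, 0.16, 0.689, -0.163]
wrist_force: [-1.7, -0.0, 0.6]
finger_gap: 0.0856
```

Run:
```python
from h import *
m=env.camera_model("wrist");p,d=env.read_camera("wrist");cv2.imwrite("pics/w2.png",p[:,:,::-1])
go([[.4297,.250,.051]]);print(proj("wrist",[.4297,.25,.09],m))
```

```text
tcp [0.4306 0.2481 0.1297] F [ 0.3 -0.2  0.5] gap 0.0854 t 1.0 j [ 0.36  0.22 -0.33  1.02  0.    0.82]
[0.4297, 0.25, 0.051] ->cm [ 7.87  0.15 -0.15]
[327.44271374 264.25092508]
```

View pics/w2.png

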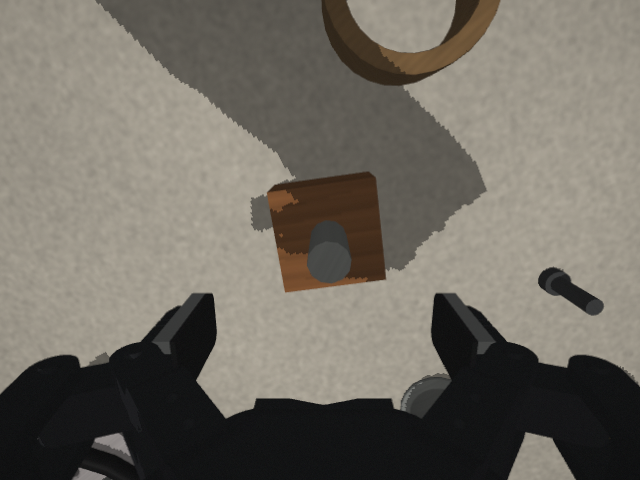

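The pin top is at (329,262) against a predicted (327,264), so the position is confirmed. I'll descend and grip.

Request:
servo_tool([
  {"offset": [2,0,0],"yaw": 0},
  {"offset": [4,0,0],"yaw": 0},
  {"offset": [6,0,0],"yaw": 0},
  {"offset": [7,0,0],"yaw": 0},
  {"offset": [7.9,0,0],"yaw": 0},
  {"offset": [7.9,0,0],"yaw": 0},
  {"offset": [7.9,0,0],"yaw": 0},
  {"offset": [7.9,0,0],"yaw": 0},
])

```text
clock: 1.8
tcp_pos: [0.4311, 0.2511, 0.0532]
orientation: [0.689, 0.159, 0.689, -0.159]
wrist_force: [-0.8, -0.1, 0.2]
finger_gap: 0.0855
```

Request:
servo_tool([
  {"offset": [0,0,0],"yaw": 0},
  {"offset": [0,0,0],"yaw": 0},
  {"offset": [0,0,0],"yaw": 0},
  {"offset": [0,0,0],"yaw": 0},
  {"offset": [0,0,0],"yaw": 0},
  {"offset": [0,0,0],"yaw": 0},
  {"offset": [0,0,0],"yaw": 0},
  {"offset": [0,0,0],"yaw": 0},
], claw=0, force=40)

```text
clock: 2.6
tcp_pos: [0.4306, 0.2507, 0.0525]
orientation: [0.689, 0.159, 0.689, -0.159]
wrist_force: [0.7, -0.3, 3.4]
finger_gap: 0.022
```

Run:
```python
from h import *
p,d=env.read_camera("wrist");cv2.imwrite("pics/w3.png",p[:,:,::-1])
go([[.4297,.250,.145]])
```

```text
tcp [0.4306 0.2507 0.0525] F [-1.1 -0.7  4.2] gap 0.0221 t 2.65 j [ 0.37  0.3  -0.44  0.83 -0.    0.82]
[0.4297, 0.25, 0.145] ->cm [-9.25 -0.1  -0.05]
```

View pics/w3.png

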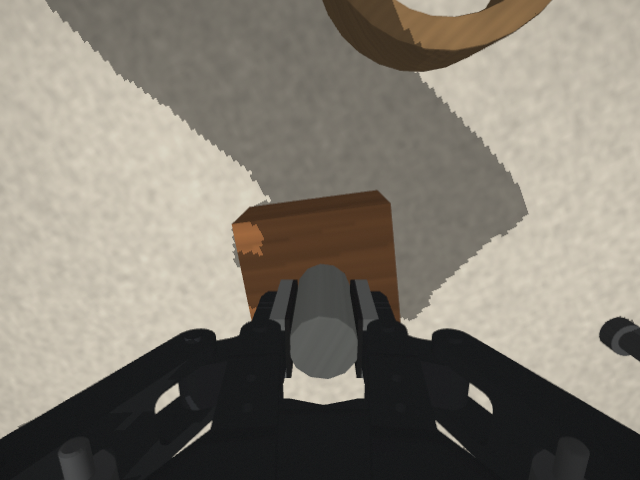

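Request:
servo_tool([
  {"offset": [-1.5,0,0],"yaw": 0},
  {"offset": [-4,0,0],"yaw": 0},
  {"offset": [-7,0,0],"yaw": 0},
  {"offset": [-9.3,0,0],"yaw": 0},
  {"offset": [-9.3,-1.5,2],"yaw": 0},
  {"offset": [-9.3,-4,5],"yaw": 0},
  {"offset": [-9.3,-6.5,8],"yaw": 0},
  {"offset": [-9.3,-9,11],"yaw": 0},
])

```text
clock: 3.45
tcp_pos: [0.4899, 0.1205, 0.1448]
orientation: [0.689, 0.159, 0.689, -0.159]
wrist_force: [0.5, 0.0, -2.1]
finger_gap: 0.0222
```

Request:
servo_tool([
  {"offset": [0,-2.5,3],"yaw": 0},
  {"offset": [0,-5,6],"yaw": 0},
  {"offset": [0,-7,8.7],"yaw": 0},
  {"offset": [0,-8.1,10.1],"yaw": 0},
  {"offset": [0,-8.1,10.1],"yaw": 0},
  {"offset": [0,-8.1,10.1],"yaw": 0},
  {"offset": [0,-8.1,10.1],"yaw": 0},
  {"offset": [0,-8.1,10.1],"yaw": 0},
])

```text
clock: 4.25
tcp_pos: [0.5445, 0.0058, 0.1452]
orientation: [0.689, 0.159, 0.689, -0.158]
wrist_force: [0.4, 0.3, -1.7]
finger_gap: 0.0221
```

Run:
```python
from h import *
m=env.camera_model("wrist");p,d=env.read_camera("wrist");cv2.imwrite("pics/w4.png",p[:,:,::-1])
go([[.546,.005,.145]])
print("lug",proj("wrist",[.546,.005,.058],m),"hM",proj("wrist",[.5055,-.0637,.044],m),"hub",proj("wrist",[.5623,-.0495,.06],m))
p,d=env.read_camera("scene");cv2.imwrite("pics/s4.png",cv2.resize(p[180:350,250:450,::-1],None,fx=3.5,fy=3.5,interpolation=cv2.INTER_CUBIC))
p,d=env.read_camera("top");cv2.imwrite("pics/t4.png",cv2.resize(p[130:260,240:400,::-1],None,fx=4.5,fy=4.5,interpolation=cv2.INTER_CUBIC))
```

```text
tcp [0.5447 0.0057 0.1453] F [-0.2 -0.  -1.7] gap 0.0221 t 4.3 j [-0.14  0.3  -0.19  1.08  0.    0.31]
[0.546, 0.005, 0.145] ->cm [ 0.03 -0.    0.15]
lug [321.96995993 245.63709   ] hM [207.50607553 230.794196  ] hub [260.79028672 300.1784914 ]
```

View pics/w4.png

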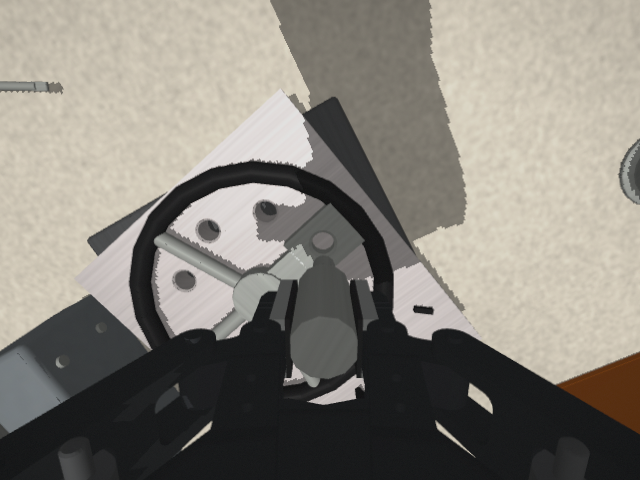

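View pics/s4.png

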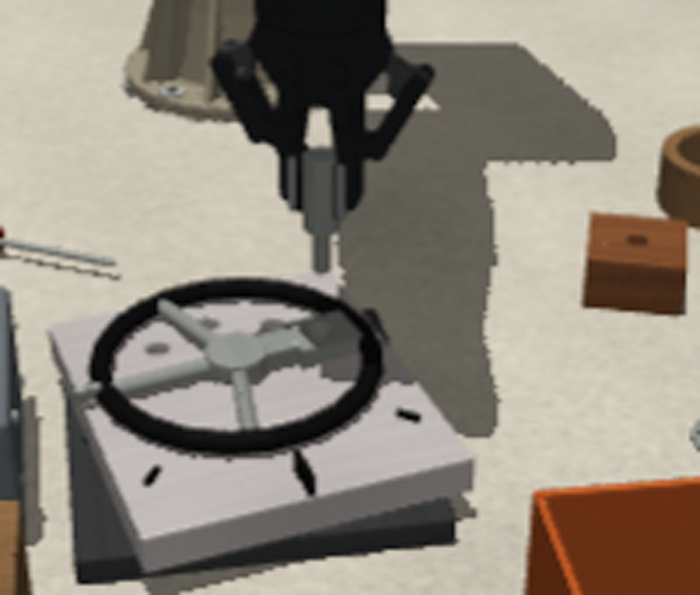

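View pics/t4.png

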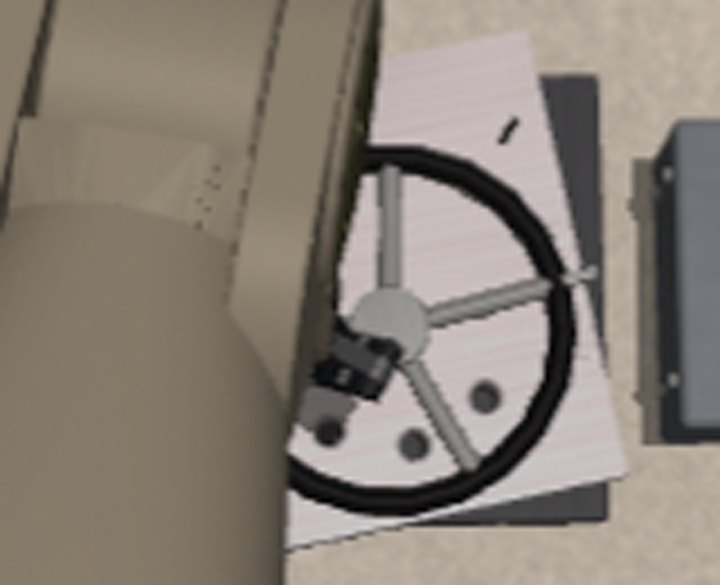

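Run:
```python
from h import *
a=cv2.imread("pics/w4.png");cv2.imwrite("pics/w4z.png",cv2.resize(a[180:390,190:400],None,fx=2.85,fy=2.85,interpolation=cv2.INTER_CUBIC))
s=env.get_state();t=s["tcp_pos"]; m=env.camera_model("wrist")
print("foot",proj("wrist",[t[0],t[1],t[2]+.0125-.057],m),"top",proj("wrist",[t[0],t[1],t[2]+.0375],m),m["world_from_camera"][:3,3])
for uv,z in[((323,240),.058),((208,230),.044),((265,210),.044),((184.5,280),.044)]:print(onz("wrist",uv,z,m).round(4))
print("foot scene", proj("scene",[t[0],t[1],t[2]+.0125-.057]), 250+320/3.5,180+271/3.5)
```

```text
foot [321.7834429  265.70490183] top [320.86162806 352.39591588] [0.48281216 0.03637592 0.28795954]
[0.5433 0.0069 0.058 ]
[ 0.5056 -0.0636  0.044 ]
[ 0.5105 -0.0212  0.044 ]
[ 0.5303 -0.0981  0.044 ]
foot scene [341.13523409 257.46194012] 341.42857142857144 257.42857142857144
```

View pics/w4z.png

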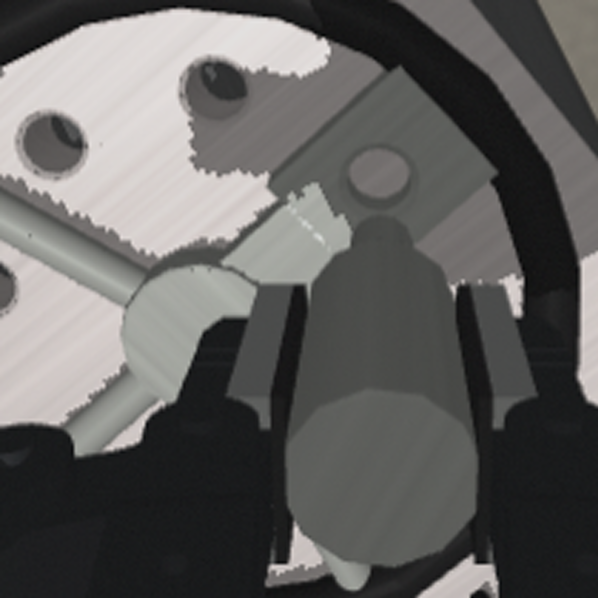

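Request:
servo_tool([
  {"offset": [1,0,0.1],"yaw": 0},
  {"offset": [2.2,0,0.1],"yaw": 0},
  {"offset": [3.2,0,0.1],"yaw": 0},
  {"offset": [3.8,0,0.1],"yaw": 0},
  {"offset": [4,0,0.1],"yaw": 0},
  {"offset": [4,0,0.1],"yaw": 0},
  {"offset": [4,0,0.1],"yaw": 0},
  {"offset": [4.1,0,0.1],"yaw": 0},
], claw=0, force=30)

```text
clock: 5.2
tcp_pos: [0.5466, 0.004, 0.1049]
orientation: [0.689, 0.159, 0.689, -0.159]
wrist_force: [0.5, 0.0, -1.1]
finger_gap: 0.0214
```

Run:
```python
from h import *
p,d=env.read_camera("scene");cv2.imwrite("pics/s5.png",cv2.resize(p[200:320,270:410,::-1],None,fx=5,fy=5,interpolation=cv2.INTER_CUBIC))
m=env.camera_model("wrist");p,d=env.read_camera("wrist");cv2.imwrite("pics/w5.png",cv2.resize(p[150:390,200:440,::-1],None,fx=2.5,fy=2.5,interpolation=cv2.INTER_CUBIC))
go([])
```

```text
tcp [0.5463 0.004  0.1046] F [-0.9  0.  -1.1] gap 0.0219 t 5.3 j [-0.14  0.33 -0.25  0.99  0.    0.31]
```

View pics/s5.png

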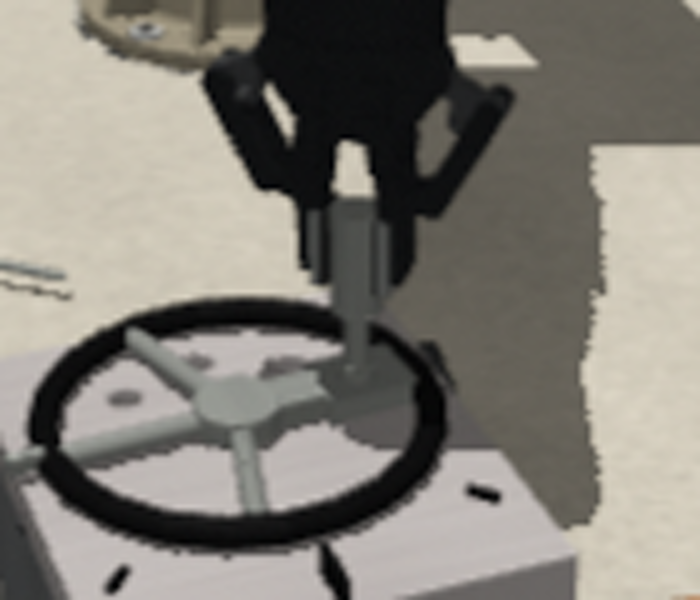

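View pics/w5.png

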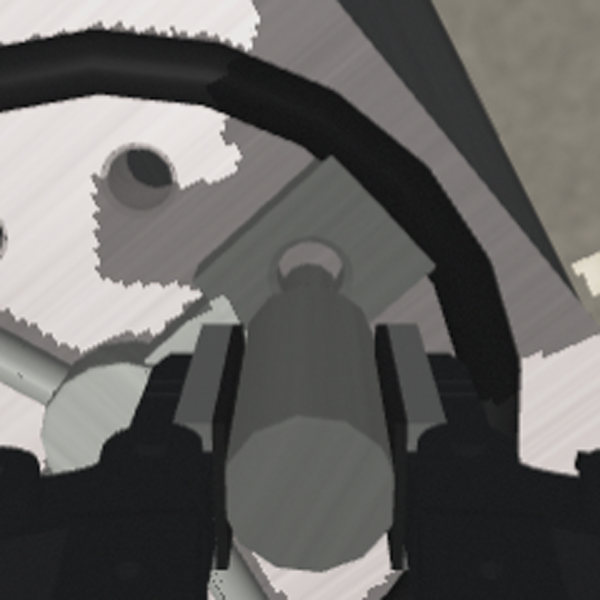

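In the wrist view the foot at (314,278) sits about 1–1.5 mm past the hole centre at (310,272). I'll nudge it back and ease it in.

Request:
servo_tool([
  {"offset": [0,0,-0.1],"yaw": 0},
  {"offset": [0.2,0,-0.1],"yaw": 0},
  {"offset": [0.4,0,-0.1],"yaw": 0},
  {"offset": [0.5,0,-0.1],"yaw": 0},
  {"offset": [0.6,0,-0.1],"yaw": 0},
  {"offset": [0.7,0,-0.1],"yaw": 0},
  {"offset": [0.7,0,-0.1],"yaw": 0},
  {"offset": [0.7,0,-0.1],"yaw": 0},
])

```text
clock: 6.1
tcp_pos: [0.5452, 0.0045, 0.0973]
orientation: [0.689, 0.159, 0.689, -0.159]
wrist_force: [-0.2, 0.7, -0.9]
finger_gap: 0.0223
```

Run:
```python
from h import *
go([])
p,d=env.read_camera("wrist");cv2.imwrite("pics/w6.png",cv2.resize(p[150:390,200:440,::-1],None,fx=2.5,fy=2.5,interpolation=cv2.INTER_CUBIC))
```

```text
tcp [0.5452 0.0045 0.0973] F [-0.2  0.7 -0.9] gap 0.0223 t 6.1 j [-0.14  0.33 -0.27  0.97  0.    0.31]
```

View pics/w6.png

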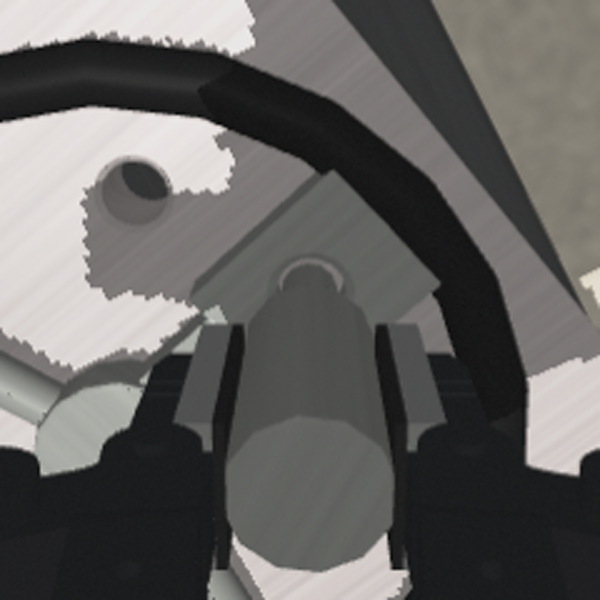

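Request:
servo_tool([
  {"offset": [0.1,0,0],"yaw": 0},
  {"offset": [0.2,0,0],"yaw": 0},
  {"offset": [0.3,0,0],"yaw": 0},
  {"offset": [0.4,0,0],"yaw": 0},
  {"offset": [0.5,0,0],"yaw": 0},
  {"offset": [0.5,0,0],"yaw": 0},
  {"offset": [0.5,0,0],"yaw": 0},
  {"offset": [0.5,0,0],"yaw": 0},
])

```text
clock: 6.95
tcp_pos: [0.5452, 0.0045, 0.0924]
orientation: [0.689, 0.159, 0.689, -0.159]
wrist_force: [0.8, -0.2, -1.8]
finger_gap: 0.0223
```

Run:
```python
from h import *
go([]);s=env.get_state()
th=np.radians(np.linspace(106.4,193.7,25));d=.0578*np.c_[np.cos(th),np.sin(th),0*th]
for k in range(3):
    print(((d[8*k+1:8*k+9]-d[8*k])@R(s)*100).round(2).tolist())
```

```text
tcp [0.5452 0.0045 0.0924] F [ 0.8 -0.2 -1.8] gap 0.0223 t 6.95 j [-0.14  0.34 -0.27  0.96  0.    0.31]
[[-0.0, -0.26, -0.26], [-0.0, -0.53, -0.51], [-0.0, -0.82, -0.74], [-0.0, -1.12, -0.95], [-0.0, -1.43, -1.14], [-0.0, -1.75, -1.31], [-0.0, -2.09, -1.46], [-0.0, -2.43, -1.58]]
[[-0.0, -0.35, -0.11], [-0.0, -0.71, -0.19], [-0.0, -1.07, -0.25], [-0.0, -1.44, -0.28], [-0.0, -1.8, -0.3], [-0.0, -2.17, -0.29], [-0.0, -2.53, -0.26], [-0.0, -2.9, -0.2]]
[[-0.0, -0.36, 0.08], [-0.0, -0.71, 0.18], [-0.0, -1.06, 0.3], [-0.0, -1.39, 0.45], [-0.0, -1.72, 0.62], [-0.0, -2.04, 0.8], [-0.0, -2.34, 1.01], [-0.0, -2.63, 1.23]]
```

Request:
servo_tool([
  {"offset": [0,-0.26,-0.26],"yaw": 0},
  {"offset": [0,-0.53,-0.51],"yaw": 0},
  {"offset": [0,-0.82,-0.74],"yaw": 0},
  {"offset": [0,-1.12,-0.95],"yaw": 0},
  {"offset": [0,-1.43,-1.14],"yaw": 0},
  {"offset": [0,-1.75,-1.31],"yaw": 0},
  {"offset": [0,-2.09,-1.46],"yaw": 0},
  {"offset": [0,-2.43,-1.58],"yaw": 0},
])

```text
clock: 7.75
tcp_pos: [0.5202, -0.0105, 0.0924]
orientation: [0.689, 0.159, 0.689, -0.159]
wrist_force: [3.2, 0.8, -2.1]
finger_gap: 0.0219
```

Run:
```python
from h import *
go([])
p,d=env.read_camera("wrist");cv2.imwrite("pics/w7.png",cv2.resize(p[120:390,130:430,::-1],None,fx=2.2,fy=2.2,interpolation=cv2.INTER_CUBIC))
```

```text
tcp [ 0.5202 -0.0105  0.0924] F [ 3.2  0.8 -2.1] gap 0.0219 t 7.75 j [-0.17  0.29 -0.34  0.94  0.    0.28]
```

View pics/w7.png

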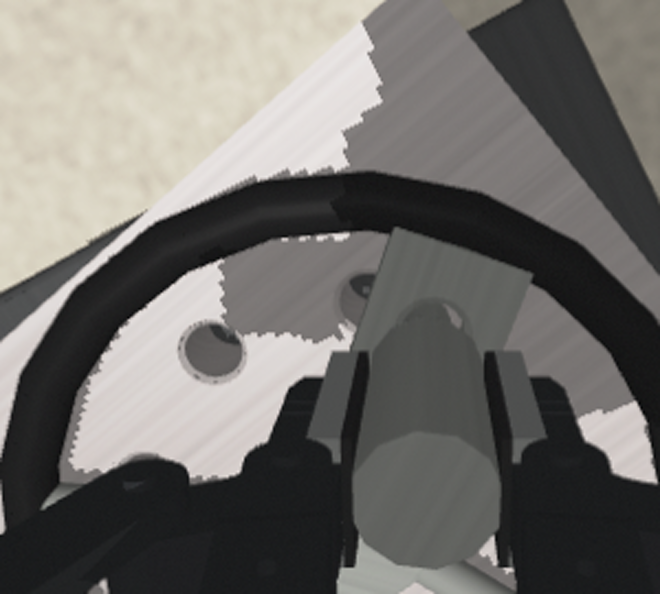

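The wheel is turning with the pin: the lug is now around (450,300), the left short-mark hole at (360,300) is next to it, and the tall-mark hole is at (212,350). I'll carry on along the arc.

Request:
servo_tool([
  {"offset": [0,-0.35,-0.11],"yaw": 0},
  {"offset": [0,-0.71,-0.19],"yaw": 0},
  {"offset": [0,-1.07,-0.25],"yaw": 0},
  {"offset": [0,-1.44,-0.28],"yaw": 0},
  {"offset": [0,-1.8,-0.3],"yaw": 0},
  {"offset": [0,-2.17,-0.29],"yaw": 0},
  {"offset": [0,-2.53,-0.26],"yaw": 0},
  {"offset": [0,-2.9,-0.2],"yaw": 0},
])

```text
clock: 8.6
tcp_pos: [0.5058, -0.0357, 0.0923]
orientation: [0.689, 0.159, 0.689, -0.159]
wrist_force: [4.8, 1.6, -2.5]
finger_gap: 0.0223
```

Request:
servo_tool([
  {"offset": [0,-0.36,0.08],"yaw": 0},
  {"offset": [0,-0.71,0.18],"yaw": 0},
  {"offset": [0,-1.06,0.3],"yaw": 0},
  {"offset": [0,-1.39,0.45],"yaw": 0},
  {"offset": [0,-1.72,0.62],"yaw": 0},
  {"offset": [0,-2.04,0.8],"yaw": 0},
  {"offset": [0,-2.34,1.01],"yaw": 0},
  {"offset": [0,-2.63,1.23],"yaw": 0},
])

```text
clock: 9.4
tcp_pos: [0.5051, -0.0645, 0.0922]
orientation: [0.689, 0.159, 0.689, -0.159]
wrist_force: [3.2, 3.8, -2.0]
finger_gap: 0.0221
```

Run:
```python
from h import *
go([[.5057,-.065,.0924]])
p,d=env.read_camera("wrist");cv2.imwrite("pics/w8.png",cv2.resize(p[120:390,130:430,::-1],None,fx=2.2,fy=2.2,interpolation=cv2.INTER_CUBIC))
p,d=env.read_camera("scene");cv2.imwrite("pics/s8f.png",p[:,:,::-1]);cv2.imwrite("pics/s8.png",cv2.resize(p[220:350,250:400,::-1],None,fx=4.5,fy=4.5,interpolation=cv2.INTER_CUBIC))
```

```text
tcp [ 0.5051 -0.0645  0.0922] F [ 3.2  3.8 -2. ] gap 0.0221 t 9.4 j [-0.29  0.28 -0.36  0.93  0.    0.17]
[0.5057, -0.065, 0.0924] ->cm [-0.02 -0.02  0.08]
```

View pics/w8.png

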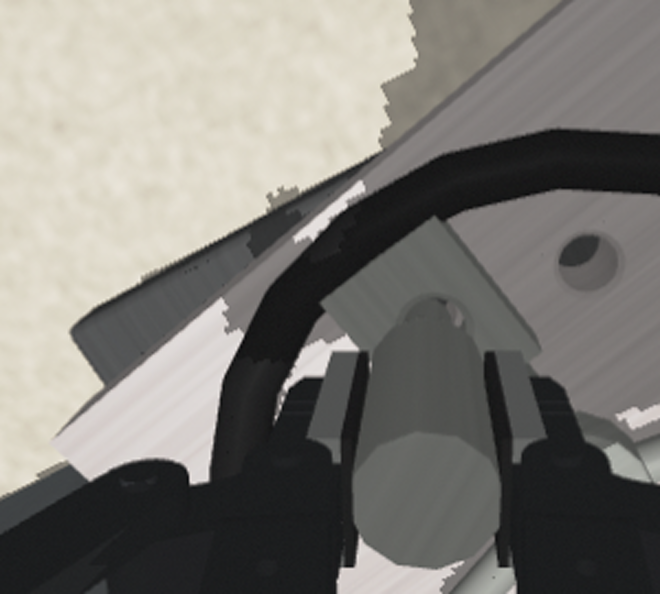

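View pics/s8.png

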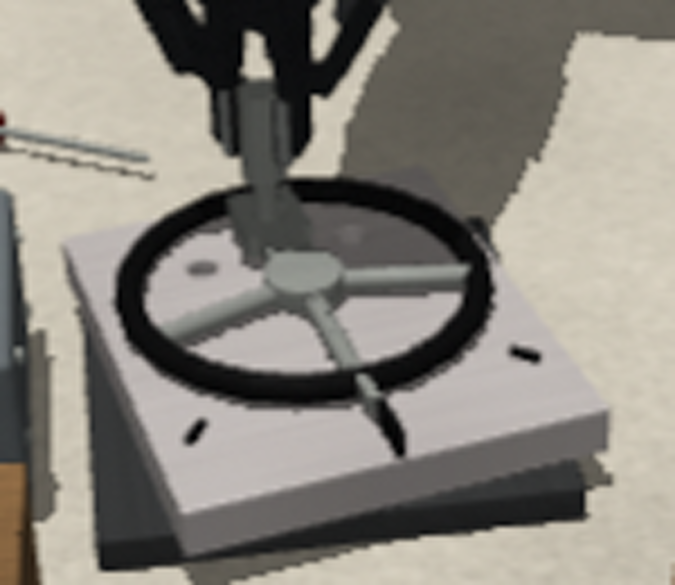

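The pointer tip at about (372,393) in the scene crop stands at the inner end of the tall mark. I'll feel downward gently.

Request:
servo_tool([
  {"offset": [0.1,0,0.05],"yaw": 0},
  {"offset": [0.2,0,0.05],"yaw": 0},
  {"offset": [0.3,0,0.05],"yaw": 0},
  {"offset": [0.4,0,0.05],"yaw": 0},
  {"offset": [0.45,0,0.05],"yaw": 0},
  {"offset": [0.5,0,0.05],"yaw": 0},
  {"offset": [0.5,0,0.05],"yaw": 0},
  {"offset": [0.5,0,0.05],"yaw": 0},
])

```text
clock: 10.3
tcp_pos: [0.5055, -0.0649, 0.0871]
orientation: [0.689, 0.159, 0.689, -0.159]
wrist_force: [-0.5, 0.1, -2.5]
finger_gap: 0.0219
```

Request:
servo_tool([
  {"offset": [0.1,0,0],"yaw": 0},
  {"offset": [0.2,0,0],"yaw": 0},
  {"offset": [0.3,0,0],"yaw": 0},
  {"offset": [0.4,0,0],"yaw": 0},
  {"offset": [0.5,0,0],"yaw": 0},
  {"offset": [0.5,0,0],"yaw": 0},
  {"offset": [0.5,0,0],"yaw": 0},
  {"offset": [0.5,0,0],"yaw": 0},
])

```text
clock: 11.1
tcp_pos: [0.5059, -0.0649, 0.0823]
orientation: [0.689, 0.159, 0.689, -0.159]
wrist_force: [0.0, 0.3, -1.5]
finger_gap: 0.0222
```

It's about 6 mm into the plate hole with no contact force. Continuing down.

Request:
servo_tool([
  {"offset": [0.2,0,0],"yaw": 0},
  {"offset": [0.4,0,0],"yaw": 0},
  {"offset": [0.6,0,0],"yaw": 0},
  {"offset": [0.8,0,0],"yaw": 0},
  {"offset": [0.9,0,0],"yaw": 0},
  {"offset": [1.0,0,0],"yaw": 0},
  {"offset": [1.05,0,0],"yaw": 0},
  {"offset": [1.05,0,0],"yaw": 0},
])

```text
clock: 11.9
tcp_pos: [0.5057, -0.0648, 0.0717]
orientation: [0.689, 0.159, 0.689, -0.159]
wrist_force: [0.7, 0.4, -1.7]
finger_gap: 0.022
```

Now the last millimetre, then release partly so the pin drops.

Request:
servo_tool([
  {"offset": [0.05,0,0],"yaw": 0},
  {"offset": [0.1,0,0],"yaw": 0},
  {"offset": [0.1,0,0],"yaw": 0},
  {"offset": [0.1,0,0],"yaw": 0},
  {"offset": [0.1,0,0],"yaw": 0},
  {"offset": [0.1,0,0],"yaw": 0},
  {"offset": [0.1,0,0],"yaw": 0},
  {"offset": [0.1,0,0],"yaw": 0},
])

```text
clock: 12.7
tcp_pos: [0.5058, -0.0648, 0.0708]
orientation: [0.689, 0.159, 0.689, -0.159]
wrist_force: [0.8, 0.2, -2.5]
finger_gap: 0.0222
```

Request:
servo_tool([
  {"offset": [0,0,0],"yaw": 0},
  {"offset": [0,0,0],"yaw": 0},
  {"offset": [0,0,0],"yaw": 0},
  {"offset": [0,0,0],"yaw": 0},
  {"offset": [0,0,0],"yaw": 0},
  {"offset": [0,0,0],"yaw": 0},
  {"offset": [0,0,0],"yaw": 0},
  {"offset": [0,0,0],"yaw": 0},
], claw=0.7)

```text
clock: 13.5
tcp_pos: [0.5058, -0.0648, 0.0708]
orientation: [0.689, 0.159, 0.689, -0.159]
wrist_force: [0.3, 0.4, -0.3]
finger_gap: 0.0595
```

Run:
```python
from h import *
go([])
p,d=env.read_camera("wrist");cv2.imwrite("pics/w9.png",p[:,:,::-1])
p,d=env.read_camera("scene");cv2.imwrite("pics/s9.png",cv2.resize(p[220:350,250:400,::-1],None,fx=4.5,fy=4.5,interpolation=cv2.INTER_CUBIC))
```

```text
tcp [ 0.5058 -0.0648  0.0708] F [ 0.3  0.4 -0.3] gap 0.0595 t 13.5 j [-0.29  0.3  -0.39  0.88  0.    0.17]
```

View pics/w9.png

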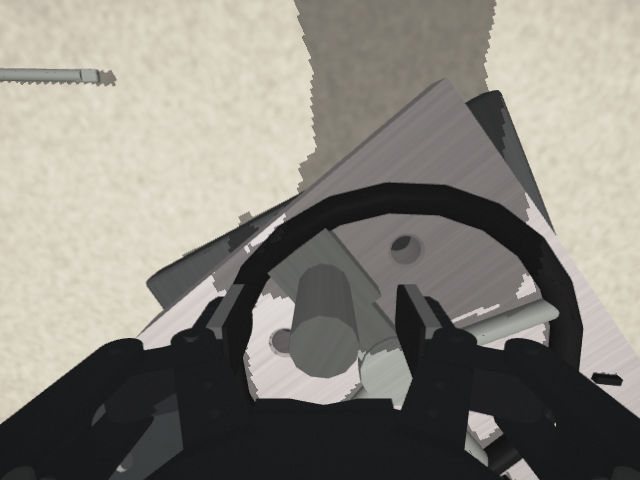

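View pics/s9.png

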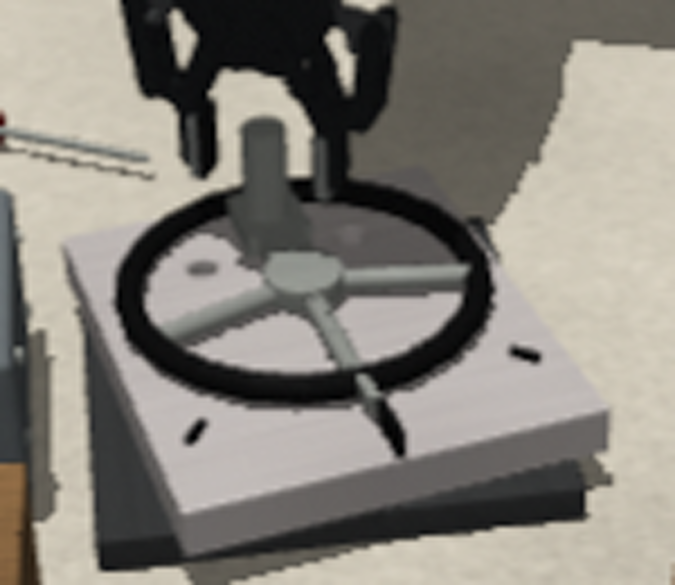

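The pin stands between the open fingers with its shoulder on the lug. One locking hole is free on each side, so it's in the middle one. I'll retract upward and check.

Request:
servo_tool([
  {"offset": [-1,0,0],"yaw": 0},
  {"offset": [-3,0,0],"yaw": 0},
  {"offset": [-5,0,0],"yaw": 0},
  {"offset": [-8,0,0],"yaw": 0},
  {"offset": [-11,0,0],"yaw": 0},
  {"offset": [-14,0,0],"yaw": 0},
  {"offset": [-14,0,0],"yaw": 0},
  {"offset": [-14,0,0],"yaw": 0},
], claw=0.7)

```text
clock: 14.4
tcp_pos: [0.5063, -0.065, 0.212]
orientation: [0.69, 0.159, 0.688, -0.159]
wrist_force: [0.2, 0.1, -0.6]
finger_gap: 0.0601
```

Run:
```python
from h import *
go([])
p,d=env.read_camera("wrist");cv2.imwrite("pics/w10.png",p[:,:,::-1])
p,d=env.read_camera("scene");cv2.imwrite("pics/s10.png",p[:,:,::-1]);cv2.imwrite("pics/s10z.png",cv2.resize(p[220:350,250:400,::-1],None,fx=4.5,fy=4.5,interpolation=cv2.INTER_CUBIC))
for z in (.108,.058): print("scene pred home",(proj("scene",[.5055,-.0637,z])-[250,220])*4.5, "unseated top +18mm",(proj("scene",[.5055,-.0637,z+.018])-[250,220])*4.5)
```

```text
tcp [ 0.5063 -0.065   0.212 ] F [ 0.2  0.1 -0.6] gap 0.0601 t 14.4 j [-0.29  0.19 -0.16  1.22  0.    0.17]
scene pred home [262.08509347 125.44475358] unseated top +18mm [260.60906148  93.78436625]
scene pred home [266.05038488 210.4244718 ] unseated top +18mm [264.64519559 180.32241252]
```

View pics/s10.png

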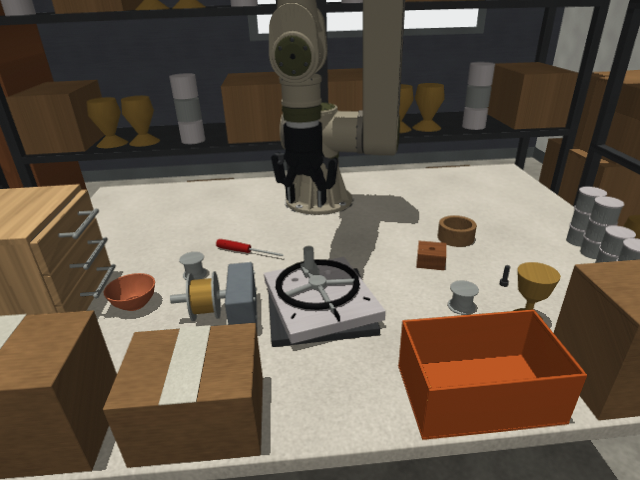

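View pics/s10z.png

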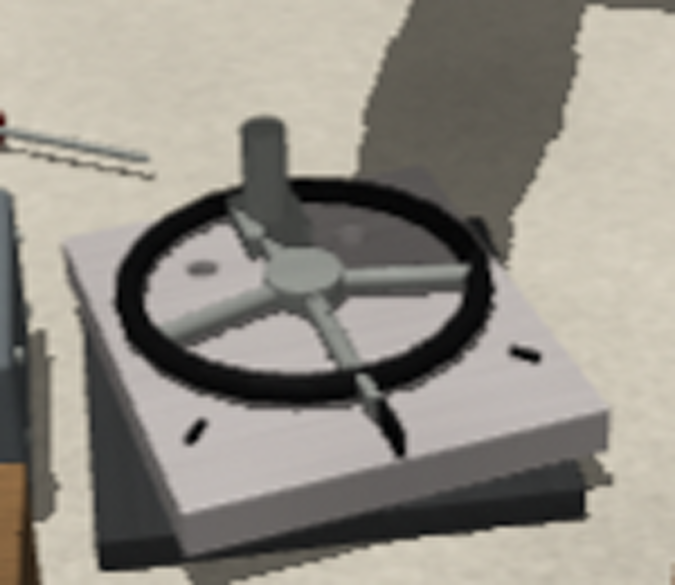

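View pics/w10.png

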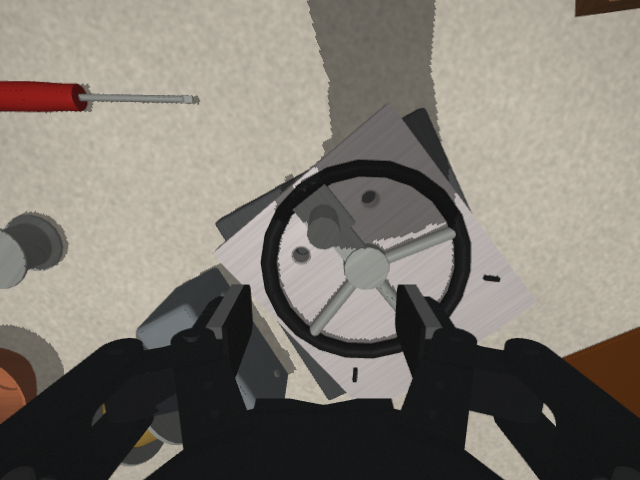

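The pin top in the scene crop is at (263,124), against a predicted (262,125) fully home and (261,94) if it were resting on the plate. It is upright and seated, the pointer is at the tall mark, and the bystanders look unmoved. Handing in.

Run:
```python
from workcell import env
print(env.hand_in())
```

```text
the job is handed in; nothing more can be done
None
```

The winder is locked at its tall mark, and I handed the job in at about 14.5 s. I took the pin from its stand, eased it into the handwheel's hole and turned the wheel about 87°. The pin then dropped into the middle locking hole until its shoulder was on the wheel. I let go and backed the arm off upward.

**Last checks:**
- **Seating:** the pin top is within about 0.5 pixel (in the full picture) of where it should be when fully home. It is about 7 pixels from where it would be if it were only resting on the plate. The pin looks upright.
- **Right mark:** the pointer stands at the tall mark, and one locking hole is free on each side of the pin.
- **Forces:** the wrist readings at the end of each move never passed about 6 N, and I felt no contact as the pin went into the plate.
- **Gripper and bystanders:** the fingers are open and clear. The other things on the bench look unmoved in the last picture; I judged that by eye and did not measure it.

**What didn't go cleanly:**
- The first move call was refused because its rows had no yaw, so I sent it again with yaw.
- The top and scene cameras placed the wheel hole about 2 mm from where the wrist camera did. I split the difference, then moved the pin back about 1 mm after a closer look before inserting it.

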